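Charge corrector bars in a separated stack on the magnetizer

ROBOT

A 6-joint arm with a two-finger parallel gripper is mounted at the origin on the work surface. World frame = base frame: x ahead of the robot, y to its left, z up, the work surface at z = 0. Lengths are in m, angles in rad, forces in N, time in s.
With the tool pointing down it reaches from about 0.25 to 0.8 m from the base axis. Payload 8.5 kg.
Tool frame: the origin (TCP) lies midway between the tips of the shut fingers; the grasp point (between the pads) lies 19 mm behind it; z points along the fingers, y is the line along which they close (so a half turn about z gives the same grasp; the last joint's range is limited). The gripper opens to 85 mm and grips with 20 to 120 N. Pads are 22 mm wide; open, the fingers measure 114 mm over their backs; the gripper's body (76 mm by 85 mm) begins 54 mm behind the grasp point. The pads swing forward as they close: fully open they stand 13 mm farther back than shut.
Start: joints at [1.259, 0.238, -0.013, 1.319, 0, 1.571], TCP at [0.161, 0.5, 0.231] pointing down, gripper open.
Joint ranges: [-2.66, 2.66], [-1.03, 1.9], [-1.14, 1.46], [-1.82, 2.27], [-1.45, 1.34], [-3.14, 3.14]. Speed limits (rad/s): [2.22, 2.22, 2.79, 3.14, 3.14, 3.14].

INTERFACE

Orientations are given as a unit quaternion [x, y, z, w].
In Python, from station import * gives the robot as it stands.
- The arm moves only by the tool play_rows, never from a script. Its argument "moves" is a list that holds one entry, the list of rows, each a list of 7 numbers: the closure, from -1 (fully open) to 1 (shut), then the shift along the tool's x, y, z normalised to -1 to 1, where 1 is 0.08 m, then the turn, a rotation vector about the tool's x, y, z normalised to -1 to 1, where 1 is 45 degrees. In form: [[[claw, dx, dy, dz, wx, wy, wz], ...]]. A call has 1 to 20 rows; each row shifts and turns the commanded pose from where the row before left it, along the tool's axes as they then stand; what a row does not reach is not made up. A row lasts 1/10 s, in which the tool goes at most 50 mm and 8.59 degrees, less where a joint would pass 70% of its speed; a pose out of reach is approached as far as the arm can. A call with a number of a shift or a turn outside -1 to 1 is refused whole. A call with a gripper value outside its range is refused whole. The fingers move at their own pace and stop on an object; "grip_force" is the grip in N (left out, the last holds). Time passes only in rows, so rows that do not move let the fingers close. It gives the time, the measured TCP pose, the force, the opening and the grip force at its end, in the units of the state.
- sense(): the state, without advancing time (a new reading comes with each control period).
- snapshot(name): name is "side" or "top"; returns the picture (384x512x3 uint8, blue, green, red); there is no depth.
- calibration(name): a dict with "fx", "fy", "cx", "cy" (pixels), "camera_from_world" (4x4, takes a point from world to camera coordinates). Camera axes: x right, y down, z forward; pixel columns grow to the right and rows downward; lengths in m; the calibration is good to about 2 mm. A picture is of the moment at which its call begins. calibration takes no time and is no camera call.
- hand_in(): hands the job in; it is judged then, once.
The state is a dict: "time": time; "q": joint angles; "qd": joint speeds; "tau": joint torques, N m; "tool_pos": TCP position; "tcp_rot": TCP orientation; "force": force on the tool from outside, world axes, zero at the start; "torque": the same for the moment, N m; "opening": finger opening in m; "grip_force": force on a finger pad.
Only numpy, scipy, OpenCV 4.12 (cv2) and the standard library are available. Lean on these libraries where they do the work, as an engineer would, in place of code of your own. Each camera call takes 0.05 s, during which the arm holds its last target. There are 200 camera calls.

TASK

Charge the compass corrector bars: first pull the magnetizer's red keeper knob all the way out, then stack every steel bar on the counter, and the brass cover bar last on top, squarely on the middle of its iron bed, lengthways towards the switch box, with exactly one orange separator sheet between each bar and the next (bar, sheet, bar, and so on, beginning and ending with a bar); keep any spare sheet well clear of the bed. When the stack stands complete, push the knob fully home and only then press the pedal down to its stop to fire the pulse and let it come back up; never press the pedal while the knob is out. Leave the stack standing and the other things on the counter alone.

Things in the scene. Friction and masses are not known exactly. Their poses are not given: they have to be found in the camera images.
- magnetizer: Fixed magnetizing block. Grey iron bed 155 (x) x 150 (y) x 30 mm high, origin on the counter under the bed's centre. Its x axis points from the bed to a cream switch box 80 (x) x 120 (y) x 70 mm high whose centre is at x = +115 mm; its y axis is the way the keeper knob pulls out (from the box's +y side).
- bed (a point): Centre of the flat top of the iron bed, 30 mm above the counter; axes as the magnetizer's. Bars and sheets lie here with their x axis along this x axis (either way round).
- knob_grip (a point): Centre of the red keeper knob: a cylinder 24 mm across, its axis along the magnetizer's y, from 12 mm before to 14 mm beyond this point, then a 30 mm flange 6 mm thick at the outer end. 45 mm above the counter, 40 mm off the box's side when home. Moves with the knob. Pinch it from above, fingers closing along the magnetizer's x.
- keeper_knob (a joint): Slide of the keeper knob, m: 0 fully home, 0.035 fully out along the magnetizer's +y; stays where it is left (about 3 N of friction).
- pedal_base: Fixed pedal unit, base 130 (x) x 75 (y) x 12 mm, origin on the counter under its centre. The hinge runs along y at x = +50 mm, 32 mm up; the free end of the cream pedal plate (100 x 50 x 8 mm) points to -x and stands about 70 mm up at rest.
- pedal_pad (a point): Point on the top of the pedal plate where it should be pressed, 75 mm from the hinge, on its rubber pad; about 61 mm above the counter at rest and 22 mm lower at the stop. Moves with the pedal.
- pedal (a joint): Pedal angle, rad: 0 up at rest, 0.30 down at its stop; a spring (about 4 N at the pad at first, 7 N at the stop) brings it back up.
- bar1: Plain steel bar 1, 80 (x) x 50 (y) x 12 mm thick, about 0.3 kg, with two dark dots on top; origin at the centre of its underside. May be absent (None).
- bar2: Plain steel bar 2, 80 (x) x 50 (y) x 12 mm thick, about 0.3 kg, with two dark dots on top; origin at the centre of its underside. May be absent (None).
- bar3: Plain steel bar 3, 80 (x) x 50 (y) x 12 mm thick, about 0.3 kg, with two dark dots on top; origin at the centre of its underside. May be absent (None).
- sheet1: Orange stiff separator sheet 1, 84 (x) x 54 (y) x 8 mm thick, about 45 g; origin at the centre of its underside.
- sheet2: Orange stiff separator sheet 2, 84 (x) x 54 (y) x 8 mm thick, about 45 g; origin at the centre of its underside.
- sheet3: Orange stiff separator sheet 3, 84 (x) x 54 (y) x 8 mm thick, about 45 g; origin at the centre of its underside.
- bar_cover: Brass cover bar, 80 (x) x 50 (y) x 12 mm thick, about 0.3 kg, with two dark dots on top; origin at the centre of its underside. Always there.
- lead_ring: Bystander: lead ring 52 mm across, 14 mm high; origin under its centre.
- compass: Bystander: domed brass pocket compass 50 mm across, 21 mm high; origin under its centre.
- bezel: Bystander: square rosewood frame 90 x 90 x 12 mm; origin under its centre.
- pin_vise: Bystander: steel pin vise 88 mm long, 12 mm thick, lying along its x; origin under its middle.
- oil: Bystander: amber jar 36 mm across, 70 mm high; origin under its centre.
There are look-alikes about, which are no part of the job. What is shaped like the sheet1 but brown or pink is not meant.

How it is judged:
By the outcome, as a careful person would: the job done as asked, in the order asked, and still so for the second after the job is handed in, with the robot touching nothing.
Of bar1, bar2, bar3 only 2 to 3 are there at a start; the rules pass over those that are not, and their reading is None.
At some moment in a run one of bar_cover may be knocked a few centimetres aside while the robot is not near it.
Once in a run the grip may slacken for a moment while it holds something.
It also fails if it takes over 210 s, if anything falls off the work surface, if the arm or the gripper's body presses on something with over 40 N, if the wrist force passes 120 N, or if a joint passes its speed limit or range.

## Working session

There is one attempt and no reset: what is moved stays moved. The work goes in short steps, Python scripts to look and compute and a tool call to move; the robot and the scene stay as the last step left them, time stands still between calls to the robot, and variables do not carry over. Pictures are saved under pics/ and viewed, at most 14 in all, crops included, and the job is handed in when it is done.

Besides the shell and the picture viewer there is one more tool, called after "Request:" by a JSON object that holds its "name" and its "arguments". play_rows: Moves the arm, as the interface text tells. Its arguments: {"type":"object","properties":{"moves":{"type":"array","items":{"type":"array","items":{"type":"array","items":{"type":"number","minimum":-1,"maximum":1}}}},"grip_force":{"type":"number"}},"required":["moves"]}

```bash
mkdir -p pics; ls
python3 - <<'E'
from station import *
import cv2
for n in("top","side"):
    im=snapshot(n); cv2.imwrite(f"pics/{n}0.png",im); c=calibration(n); print(n,{k:(v if k!="camera_from_world" else [list(map(lambda x:round(float(x),4),r)) for r in v]) for k,v in c.items()})
s=sense();print(s)
E
```

```text
pics
top {'fx': 380.1455085546537, 'fy': 380.1455085546537, 'cx': 252.93899245690932, 'cy': 196.81849168185866, 'camera_from_world': [[-0.0264, -0.9996, -0.0071, 0.0245], [-0.9966, 0.0269, -0.0777, 0.5481], [0.0779, 0.005, -0.9969, 1.1225], [0.0, 0.0, 0.0, 1.0]]}
side {'fx': 441.94267417584535, 'fy': 441.94267417584535, 'cx': 253.45573568441057, 'cy': 194.18904535579864, 'camera_from_world': [[-0.9758, -0.2186, 0.0104, 0.543], [-0.1656, 0.7067, -0.6878, 0.1595], [0.143, -0.6729, -0.7258, 1.2564], [0.0, 0.0, 0.0, 1.0]]}
{'time': 0.1, 'q': array([ 1.25901030e+00,  2.38672240e-01, -1.41450328e-02,  1.31918336e+00,
        1.40643956e-06,  1.57079663e+00]), 'qd': array([ 0.00072968, -0.00015354,  0.00259584, -0.00086976,  0.00021276,
        0.0009212 ]), 'tau': array([-1.24774921e-03, -5.39720678e+01,  3.46997023e+01,  1.35067690e-02,
       -8.44135616e-05, -2.41168476e-05]), 'tool_pos': array([0.16093903, 0.49935006, 0.23077707]), 'tcp_rot': array([ 1.55262466e-01,  9.87873071e-01, -5.94740346e-04, -9.41860793e-05]), 'force': array([ 0.68822198, -0.83903585, -0.5758277 ]), 'torque': array([0.00981949, 0.01816674, 0.0370348 ]), 'grip_force': 0.0, 'opening': 0.08526312869240119}
```

View pics/top0.png

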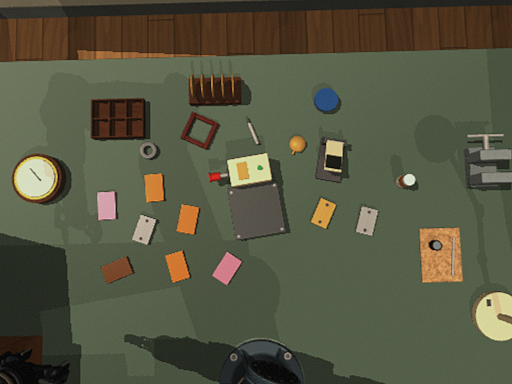

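View pics/side0.png

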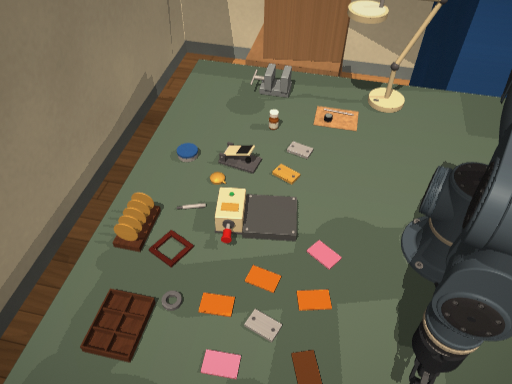

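The top view shows two steel bars at about (144,229) and (367,221) and the brass cover at (323,212). The orange sheets are at (154,188), (188,219) and (178,266). The bed is at (257,210) with its switch box above it and the knob at (217,177). The pedal is at (332,158). With two bars and the cover, I need two sheets and one stays spare. The side view agrees.

```bash
cat > h.py <<'E'
from station import *
import cv2, numpy as np
from scipy.spatial.transform import Rotation as R
def ray(n,uv):
    c=calibration(n); T=np.array(c["camera_from_world"]); 
    d=np.array([(uv[0]-c["cx"])/c["fx"],(uv[1]-c["cy"])/c["fy"],1.])
    return -T[:3,:3].T@T[:3,3], T[:3,:3].T@d
def plane(n,uv,z):
    o,d=ray(n,uv); return (o+d*(z-o[2])/d[2])[:2]
def proj(n,p):
    c=calibration(n); T=np.array(c["camera_from_world"]); q=T[:3,:3]@np.array(p)+T[:3,3]
    return np.array([c["fx"]*q[0]/q[2]+c["cx"],c["fy"]*q[1]/q[2]+c["cy"]])
HSV={"orange":((6,190,150),(16,255,255)),"brass":((16,140,130),(24,255,255)),"steel":((0,0,120),(40,50,255)),
 "red":((0,180,120),(4,255,255)),"cream":((18,40,170),(40,140,255))}
def blobs(n,im,col,z,amin=150):
    m=cv2.inRange(cv2.cvtColor(im,cv2.COLOR_BGR2HSV),*map(np.array,HSV[col]))
    m=cv2.morphologyEx(m,cv2.MORPH_CLOSE,np.ones((3,3)))
    out=[]
    for c in cv2.findContours(m,cv2.RETR_EXTERNAL,cv2.CHAIN_APPROX_NONE)[0]:
        if cv2.contourArea(c)<amin: continue
        w=np.array([plane(n,p,z) for p in c[:,0].astype(float)])*1000
        (x,y),(a,b),t=cv2.minAreaRect(w.astype(np.float32))
        if a<b: a,b,t=b,a,t+90
        u=c[:,0].mean(0)
        out.append((u.round(),round(x,1),round(y,1),round(a,1),round(b,1),round((t+90)%180-90,1)))  # long axis angle
    return out
def go(x,y,z,ang):
    """tool-frame shift and turn; ang = wanted world angle (deg) of tool y axis"""
    s=sense(); r=R.from_quat(s["tcp_rot"]); M=r.as_matrix()
    a=np.degrees(np.arctan2(M[1,1],M[0,1])); t=(ang-a+90)%180-90
    # total shift in tool axes as they stand now; then wz total
    d=M.T@(np.array([x,y,z])-s["tool_pos"])
    c=np.cos(np.radians(t)); sn=np.sin(np.radians(t))
    tgt=R.from_euler('z',t,degrees=True).as_matrix()@M
    d2=tgt.T@(np.array([x,y,z])-s["tool_pos"])
    print("now",s["tool_pos"].round(4),"yang %.1f"%a,"open %.4f F %.1f"%(s["opening"],s["grip_force"]),"q6 %.2f"%s["q"][5],"t %.1f"%s["time"])
    print("shift/0.08 before turn",(d/.08).round(3),"after turn",(d2/.08).round(3),"wz",round(-t/45,3))
E
python3 - <<'E'
from h import *
for n in("top","side"):
    im=cv2.imread(f"pics/{n}0.png")
    for c,z in(("orange",.008),("brass",.012),("steel",.012),("red",.045),("cream",.07)):
        for b in blobs(n,im,c,z,60 if c=="red" else 120): print(n,c,*b)
t=cv2.imread("pics/top0.png"); s=cv2.imread("pics/side0.png")
a=cv2.resize(t[120:250,195:355],None,fx=4,fy=4,interpolation=cv2.INTER_CUBIC); cv2.imwrite("pics/a.png",a)
b=cv2.resize(s[130:250,170:330],None,fx=4,fy=4,interpolation=cv2.INTER_CUBIC); cv2.imwrite("pics/b.png",b)
E
```

```text
top orange [177. 266.] 347.0 243.2 81.3 52.8 15.5
top orange [188. 219.] 487.2 209.6 81.7 52.1 -12.0
top orange [157. 185.] 588.6 297.4 83.0 37.0 16.4
top brass [323. 213.] 495.0 -200.0 80.4 51.3 -25.6
top brass [242. 171.] 630.7 39.9 51.1 29.1 7.9
top brass [296. 145.] 704.9 -129.3 56.0 42.9 -1.9
top steel [143. 229.] 460.0 343.2 80.8 51.1 -19.0
top steel [367. 220.] 468.5 -330.6 79.1 50.9 -16.8
top steel [495. 175.] 598.8 -730.3 88.7 42.8 88.4
top steel [ 35. 178.] 626.7 674.8 114.6 110.5 0.8
top steel [147. 150.] 702.1 329.8 46.4 43.5 88.4
top steel [488. 145.] 684.8 -715.2 130.1 77.8 -89.4
top red [214. 176.] 611.5 122.8 31.3 24.0 -79.9
top cream [497. 316.] 193.3 -654.9 131.8 97.6 -4.5
top cream [144. 230.] 460.5 326.3 71.8 44.5 -20.0
top cream [366. 221.] 468.9 -313.8 67.9 41.3 -18.6
top cream [ 32. 175.] 621.2 644.4 112.2 104.1 -41.0
top cream [249. 169.] 625.4 19.6 117.8 78.1 -81.6
top cream [334. 148.] 681.5 -228.7 47.0 42.3 82.0
side orange [216. 304.] 583.0 313.3 83.3 55.7 3.8
side orange [314. 300.] 343.4 244.8 83.6 55.1 14.3
side orange [262. 278.] 484.3 212.0 83.4 56.5 -11.8
side brass [134. 216.] 901.9 86.0 181.4 80.8 89.6
side brass [218. 178.] 704.1 -125.8 51.0 49.8 -76.7
side brass [285. 173.] 493.9 -195.8 81.3 57.2 -24.7
side steel [263. 325.] 457.0 343.2 80.4 54.8 -19.7
side steel [300. 149.] 466.0 -327.3 83.3 66.2 -15.7
side steel [370.   7.] 268.2 -1538.3 201.6 155.3 25.1
side red [226. 236.] 609.0 123.1 46.1 24.9 -75.3Traceback (most recent call last):
  File "<stdin>", line 5, in <module>
  File "h.py", line 21, in blobs
    w=np.array([plane(n,p,z) for p in c[:,0].astype(float)])*1000
                ~~~~~^^^^^^^
  File "h.py", line 9, in plane
    o,d=ray(n,uv); return (o+d*(z-o[2])/d[2])[:2]
        ~~~^^^^^^
  File "h.py", line 5, in ray
    c=calibration(n); T=np.array(c["camera_from_world"]);
ValueError: time passes only in moves, steps and waits
```

```bash
python3 - <<'E'
s=open("h.py").read()
s=s.replace("def ray(","import functools\ncalibration=functools.lru_cache(None)(calibration)\ndef ray(",1)
open("h.py","w").write(s)
E
python3 - <<'E'
from h import *
t=cv2.imread("pics/top0.png"); s=cv2.imread("pics/side0.png")
for n,im in (("top",t),("side",s)):
    for z in(.07,): 
        for b in blobs(n,im,"cream",z):
            if 500<b[1]<750 and abs(b[2])<300: print(n,b)
    g=cv2.cvtColor(im,cv2.COLOR_BGR2HSV)
    for uv in ([(257,215),(315,165),(300,215)] if n=="top" else [(270,215),(230,160),(310,200)]): print(n,uv,g[uv[1],uv[0]])
a=cv2.resize(t[120:250,195:355],None,fx=4,fy=4,interpolation=cv2.INTER_CUBIC); cv2.imwrite("pics/a.png",a)
b=cv2.resize(s[130:250,170:330],None,fx=4,fy=4,interpolation=cv2.INTER_CUBIC); cv2.imwrite("pics/b.png",b)
E
```

```text
top (array([249., 169.]), 625.4, 19.6, 117.8, 78.1, -81.6)
top (array([334., 148.]), 681.5, -228.7, 47.0, 42.3, 82.0)
top (257, 215) [22 32 87]
top (315, 165) [ 45  59 103]
top (300, 215) [44 54 94]
side (array([230., 210.]), 618.0, 42.3, 166.2, 78.9, -81.0)
side (270, 215) [18 35 94]
side (230, 160) [14 38 88]
side (310, 200) [ 43  53 120]
```

View pics/a.png

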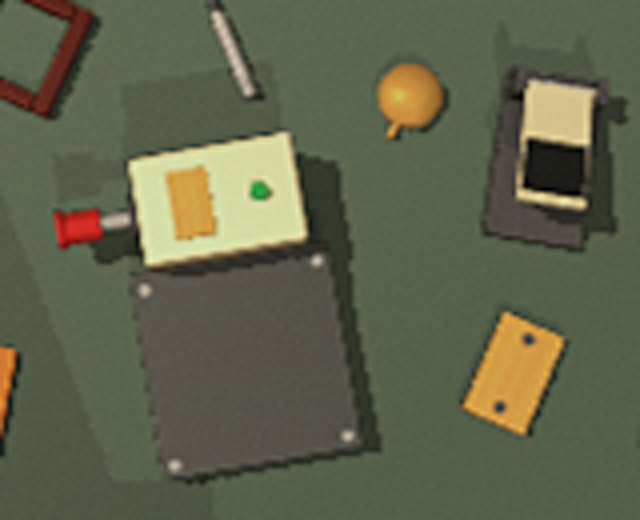

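View pics/b.png

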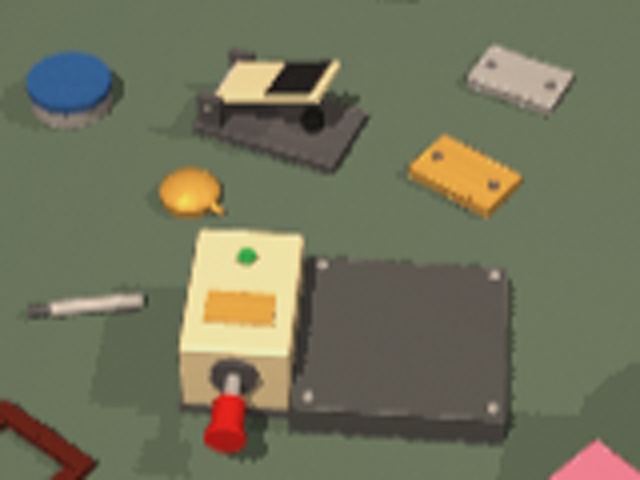

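Run:
```python
from h import *
f=lambda n,u,v:np.array([(195 if n=="top" else 170)+u/4-.375,(120 if n=="top" else 130)+v/4-.375])
T=[(145,290),(317,260),(348,436),(176,466)];S=[(308,397),(322,265),(494,274),(492,408)]
for n,L in(("top",T),("side",S)):
    P=np.array([plane(n,f(n,*p),.03) for p in L]);print(n,P.round(4).tolist(),P.mean(0).round(4))
    ux=(P[0]+P[1]-P[2]-P[3]);print("x ang",np.degrees(np.arctan2(ux[1],ux[0])), np.degrees(np.arctan2(*(P[0]-P[1]+P[3]-P[2])[::-1])))
print("pad",plane("top",f("top",557,167),.061),plane("side",f("side",298,78),.061))
print("knob home flange", plane("top",f("top",80,228),.045),plane("side",f("side",228,425),.045))
# bed centre and angle from the box
a=np.radians(8.3);bx=np.array([np.cos(a),np.sin(a)]);by=np.array([-bx[1],bx[0]])
for c in([.5116,.0028],): print("bed",c,"knob",c+.115*bx+.1*by)
go(.5,0,.2,90)
```

```text
top [[0.5637, 0.0754], [0.5828, -0.0538], [0.451, -0.0727], [0.4322, 0.0553]] [0.5074 0.0011]
x ang 8.432901315991858 98.36390500382667
side [[0.56, 0.0752], [0.5792, -0.0534], [0.4494, -0.0741], [0.4301, 0.0553]] [0.5047 0.0007]
x ang 8.901501061131762 98.48649855821921
pad [ 0.64289641 -0.22945563] [ 0.63940116 -0.22648276]
knob home flange [0.60972361 0.12158947] [0.60559334 0.12385239]
bed [0.5116, 0.0028] knob [0.61095985 0.11835354]
now [0.1609 0.4994 0.2308] yang 72.1 open 0.0853 F 0.0 q6 1.57 t 0.1
shift/0.08 before turn [-5.949 -4.64   0.39 ] after turn [-4.238 -6.241  0.392] wz -0.397
```

Run:
```python
from h import *
a=np.radians(8.5);bx=np.array([np.cos(a),np.sin(a)]);by=np.array([-bx[1],bx[0]])
def edge(n,p0,p1,z,N=400):
    im=cv2.GaussianBlur(cv2.imread(f"pics/{n}0.png"),(0,0),.7).astype(np.float32)
    t=np.linspace(0,1,N); P=np.array([proj(n,[*(p0+(p1-p0)*s),z]) for s in t],np.float32)
    v=cv2.remap(im,P[:,0][None],P[:,1][None],cv2.INTER_LINEAR)[0]
    g=np.linalg.norm(np.gradient(v,axis=0),axis=1)
    return g,t
c=np.array([.507,.001])
for n in("top","side"):
  # near edge(-x), +y edge, -y edge of bed top ; scan +-25mm around nominal
  for nm,u,w,h in(("-x",-bx,by,.0775),("+x",bx,by,.0775),("+y",by,bx,.075),("-y",-by,bx,.075)):
    G=0
    for k in np.linspace(-.045,.045,13):
        g,t=edge(n,c+w*k+u*(h-.02),c+w*k+u*(h+.02),.03); G=G+g
    i=np.argsort(G)[::-1]; pk=[j for j in range(5,395) if G[j]==G[max(0,j-15):j+15].max()]
    print(n,nm,[(round((t[j]-.5)*40,1),int(G[j])) for j in pk])
```

```text
top -x [(np.float64(-17.3), 0), (np.float64(-3.5), 15), (np.float64(2.6), 14), (np.float64(18.7), 0)]
top +x [(np.float64(-18.1), 0), (np.float64(-6.3), 13), (np.float64(7.2), 44)]
top +y [(np.float64(-18.5), 0), (np.float64(-13.5), 0), (np.float64(-8.2), 0), (np.float64(-2.8), 3), (np.float64(2.7), 4), (np.float64(14.1), 0), (np.float64(18.9), 0)]
top -y [(np.float64(-19.2), 0), (np.float64(-17.6), 0), (np.float64(-13.7), 0), (np.float64(-2.0), 12), (np.float64(-0.4), 11), (np.float64(11.5), 15)]
side -x [(np.float64(-17.5), 0), (np.float64(-12.1), 0), (np.float64(-8.6), 0), (np.float64(-0.4), 6), (np.float64(4.4), 12), (np.float64(10.4), 2), (np.float64(15.1), 0)]
side +x [(np.float64(-18.4), 0), (np.float64(-9.3), 13), (np.float64(2.4), 45), (np.float64(17.3), 9)]
side +y [(np.float64(-17.9), 0), (np.float64(-13.6), 0), (np.float64(2.8), 11), (np.float64(11.6), 0)]
side -y [(np.float64(-19.4), 0), (np.float64(-17.6), 0), (np.float64(-1.4), 4), (np.float64(13.5), 0), (np.float64(16.4), 0), (np.float64(19.3), 0)]
```

Run:
```python
from h import *
go(.6087,.1179,.15,8.4)
```

```text
now [0.1609 0.4994 0.2308] yang 72.1 open 0.0853 F 0.0 q6 1.57 t 0.1
shift/0.08 before turn [-6.79  -2.82   1.013] after turn [-5.535  4.842  1.004] wz 1.416
```

Request:
{"name": "play_rows", "arguments": {"moves": [[[-1,0,0,0,0,0,0.177],[-1,0,0,0,0,0,0.177],[-1,0,0,0,0,0,0.177],[-1,0,0,0,0,0,0.177],[-1,0,0,0,0,0,0.177],[-1,0,0,0,0,0,0.177],[-1,0,0,0,0,0,0.177],[-1,0,0,0,0,0,0.177],[-1,-0.45,0.39,0.07,0,0,0],[-1,-0.45,0.39,0.07,0,0,0],[-1,-0.45,0.39,0.07,0,0,0],[-1,-0.45,0.39,0.07,0,0,0],[-1,-0.45,0.39,0.07,0,0,0],[-1,-0.45,0.39,0.07,0,0,0],[-1,-0.45,0.39,0.07,0,0,0],[-1,-0.45,0.39,0.07,0,0,0],[-1,-0.45,0.39,0.07,0,0,0],[-1,-0.45,0.39,0.07,0,0,0],[-1,-0.45,0.39,0.07,0,0,0],[-1,-0.45,0.39,0.07,0,0,0]]]}}

```text
time: 2.1
tool_pos: [0.5957, 0.1254, 0.1635]
tcp_rot: [0.653, 0.757, -0.0, -0.0]
force: [0.7, 1.4, 0.6]
opening: 0.0856
grip_force: 0.0
```

Run:
```python
from h import *
go(.6087,.1179,.026,8.4)
```

```text
now [0.5957 0.1254 0.1635] yang 8.4 open 0.0856 F 0.0 q6 1.63 t 2.1
shift/0.08 before turn [-0.117  0.147  1.719] after turn [-0.117  0.147  1.719] wz 0.0
```

Request:
{"name": "play_rows", "arguments": {"moves": [[[-1,-0.117,0.147,0.3,0,0,0],[-1,0,0,0.3,0,0,0],[-1,0,0,0.3,0,0,0],[-1,0,0,0,0,0,0],[-1,0,0,0,0,0,0]]]}}

```text
time: 2.6
tool_pos: [0.6073, 0.1195, 0.0921]
tcp_rot: [0.653, 0.757, -0.001, -0.0]
force: [0.1, -1.2, 0.4]
opening: 0.0856
grip_force: 0.0
```

Run:
```python
from h import *
for n in("top","side"):
    cv2.imwrite(f"pics/{n}1.png",snapshot(n))
t=cv2.imread("pics/top1.png"); s=cv2.imread("pics/side1.png")
cv2.imwrite("pics/c.png",np.hstack([cv2.resize(t[120:220,180:280],None,fx=4,fy=4),cv2.resize(s[160:260,180:280],None,fx=4,fy=4)]))
go(.6087,.1179,.026,8.4)
```

```text
now [0.6083 0.1198 0.0935] yang 8.4 open 0.0855 F 0.0 q6 1.62 t 2.7
shift/0.08 before turn [-0.025 -0.     0.843] after turn [-0.025 -0.     0.843] wz 0.001
```

View pics/c.png

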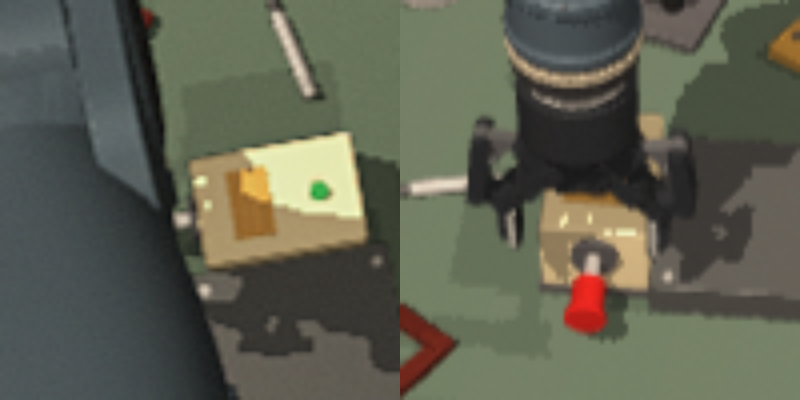

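The open fingers stand above and on either side of the red knob, which shows at about (585,305) in the crop's side half. I'll descend and pinch it.

Request:
{"name": "play_rows", "arguments": {"moves": [[[-1,-0.02,0,0.3,0,0,0],[-1,0,0,0.3,0,0,0],[-1,0,0,0.24,0,0,0],[-1,0,0,0,0,0,0],[1,0,0,0,0,0,0],[1,0,0,0,0,0,0],[1,0,0,0,0,0,0],[1,0,0,0,0,0,0],[1,0,0,0,0,0,0],[1,0,0,0,0,0,0],[1,0,0,0,0,0,0],[1,0,0,0,0,0,0]]], "grip_force": 40}}

```text
time: 3.9
tool_pos: [0.6087, 0.1181, 0.0259]
tcp_rot: [0.653, 0.757, 0.001, 0.001]
force: [1.0, 1.0, 6.2]
opening: 0.0228
grip_force: 39.1
```

Request:
{"name": "play_rows", "arguments": {"moves": [[[1,0.08,0,0,0,0,0],[1,0.08,0,0,0,0,0],[1,0.08,0,0,0,0,0],[1,0.08,0,0,0,0,0],[1,0.08,0,0,0,0,0],[1,0.06,0,0,0,0,0],[1,0.02,0,0,0,0,0],[1,0,0,0,0,0,0]]]}}

```text
time: 4.7
tool_pos: [0.6037, 0.1524, 0.0259]
tcp_rot: [0.654, 0.756, -0.002, 0.003]
force: [3.7, -18.7, 6.3]
opening: 0.0226
grip_force: 39.3
```

Request:
{"name": "play_rows", "arguments": {"moves": [[[-1,-0.02,0,0,0,0,0],[-1,0,0,0,0,0,0],[-1,0,0,0,0,0,0],[-1,0,0,0,0,0,0],[-1,0,0,0,0,0,0],[-1,0,0,-0.5,0,0,0],[-1,0,0,-0.5,0,0,0],[-1,0,0,-0.3,0,0,0],[-1,0,0,0,0,0,0]]]}}

```text
time: 5.6
tool_pos: [0.6045, 0.1551, 0.1329]
tcp_rot: [0.653, 0.757, 0.003, 0.002]
force: [0.8, 0.6, -0.6]
opening: 0.0855
grip_force: 0.0
```

Run:
```python
from h import *
go(.4585,.3432,.1,70.7)
```

```text
now [0.6045 0.1551 0.1329] yang 8.4 open 0.0855 F 0.0 q6 1.67 t 5.6
shift/0.08 before turn [ 2.593 -1.463  0.403] after turn [2.499 1.613 0.423] wz -1.384
```

Request:
{"name": "play_rows", "arguments": {"moves": [[[-1,0,0,0,0,0,-0.173],[-1,0,0,0,0,0,-0.173],[-1,0,0,0,0,0,-0.173],[-1,0,0,0,0,0,-0.173],[-1,0,0,0,0,0,-0.173],[-1,0,0,0,0,0,-0.173],[-1,0,0,0,0,0,-0.173],[-1,0,0,0,0,0,-0.173],[-1,0.417,0.269,0,0,0,0],[-1,0.417,0.269,0,0,0,0],[-1,0.417,0.269,0,0,0,0],[-1,0.417,0.269,0,0,0,0],[-1,0.417,0.269,0,0,0,0],[-1,0.417,0.269,0,0,0,0],[-1,0,0,0.42,0,0,0],[-1,0,0,0,0,0,0],[-1,0,0,0,0,0,0]]]}}

```text
time: 7.3
tool_pos: [0.4556, 0.3417, 0.0946]
tcp_rot: [0.168, 0.986, -0.001, -0.001]
force: [-0.0, -0.3, 0.5]
opening: 0.0852
grip_force: 0.0
```

Run:
```python
from h import *
im=snapshot("side"); print([b for b in blobs("side",im,"steel",.012)],[b for b in blobs("side",im,"red",.045,50)])
go(.4585,.3432,.001,70.7)
```

```text
[(array([263., 326.]), 456.8, 343.9, 81.7, 56.9, -20.4), (array([170., 300.]), 699.0, 328.5, 49.2, 47.7, 53.4), (array([270.,  79.]), 652.0, -748.0, 224.9, 159.9, -84.5), (array([370.,   7.]), 284.4, -1543.6, 198.9, 167.3, -85.4)] [(array([225., 246.]), 602.6, 157.0, 44.4, 24.4, -75.2)]
now [0.4564 0.3419 0.0955] yang 70.7 open 0.0853 F 0.0 q6 0.98 t 7.3
shift/0.08 before turn [-0.02   0.025  1.181] after turn [-0.02   0.025  1.181] wz -0.001
```

Request:
{"name": "play_rows", "arguments": {"moves": [[[-1,-0.02,0.02,0.4,0,0,0],[-1,0,0,0.4,0,0,0],[-1,0,0,0.3,0,0,0],[-1,0,0,0.08,0,0,0],[-1,0,0,0,0,0,0],[1,0,0,0,0,0,0],[1,0,0,0,0,0,0],[1,0,0,0,0,0,0],[1,0,0,0,0,0,0],[1,0,0,0,0,0,0],[1,0,0,0,0,0,0],[1,0,0,0,0,0,0]]], "grip_force": 80}}

```text
time: 8.55
tool_pos: [0.4591, 0.3436, 0.0029]
tcp_rot: [0.168, 0.986, 0.001, 0.001]
force: [-0.4, -3.4, 11.2]
opening: 0.0474
grip_force: 81.3
```

Request:
{"name": "play_rows", "arguments": {"moves": [[[1,0,0,-0.2,0,0,0],[1,0,0,-0.5,0,0,0],[1,0,0,-0.5,0,0,0],[1,0,0,0,0,0,0],[1,0,0,0,0,0,0]]]}}

```text
time: 9.05
tool_pos: [0.4587, 0.3436, 0.0978]
tcp_rot: [0.168, 0.986, 0.001, 0.001]
force: [-0.6, 0.6, -4.4]
opening: 0.0469
grip_force: 84.3
```

Run:
```python
from h import *
im=snapshot("side"); cv2.imwrite("pics/side2.png",im); print(sense()["force"]); cv2.imwrite("pics/d.png",cv2.resize(im[180:380,180:380],None,fx=3,fy=3))
go(.5095,.0022,.1,98.4)
```

```text
[ 0.24665927 -0.40191823 -3.94249675]
now [0.4579 0.3431 0.0965] yang 70.7 open 0.0473 F 84.3 q6 0.98 t 9.1
shift/0.08 before turn [-2.017 -3.809 -0.042] after turn [-0.016 -4.31  -0.042] wz -0.616
```

View pics/d.png

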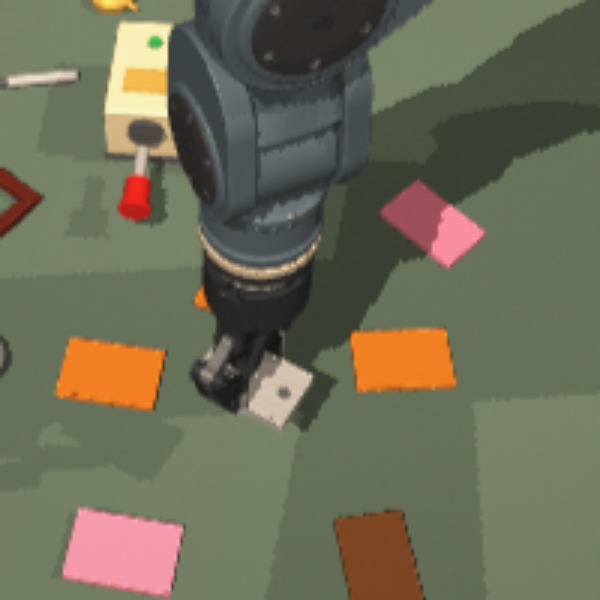

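Request:
{"name": "play_rows", "arguments": {"moves": [[[1,0,0,0,0,0,-0.154],[1,0,0,0,0,0,-0.154],[1,0,0,0,0,0,-0.154],[1,0,0,0,0,0,-0.154],[1,0,-0.431,0,0,0,0],[1,0,-0.431,0,0,0,0],[1,0,-0.431,0,0,0,0],[1,0,-0.431,0,0,0,0],[1,0,-0.431,0,0,0,0],[1,0,-0.431,0,0,0,0],[1,0,-0.431,0,0,0,0],[1,0,-0.431,0,0,0,0],[1,0,-0.431,0,0,0,0],[1,0,-0.431,0,0,0,0],[1,0,0,0.4,0,0,0],[1,0,0,0,0,0,0],[1,0,0,0,0,0,0]]]}}

```text
time: 10.8
tool_pos: [0.5071, 0.0024, 0.0637]
tcp_rot: [-0.073, 0.997, 0.0, -0.002]
force: [1.2, 1.5, -3.5]
opening: 0.047
grip_force: 84.4
```

Run:
```python
from h import *
go(.5095,.0022,.033,98.4)
```

```text
now [0.5071 0.0024 0.0637] yang 98.4 open 0.0470 F 84.4 q6 -0.14 t 10.8
shift/0.08 before turn [-0.031 -0.007  0.383] after turn [-0.031 -0.007  0.383] wz 0.0
```

Request:
{"name": "play_rows", "arguments": {"moves": [[[1,-0.03,0,0.2,0,0,0],[1,0,0,0.12,0,0,0],[1,0,0,0.06,0,0,0],[1,0,0,0,0,0,0]]]}}

```text
time: 11.2
tool_pos: [0.5106, 0.0031, 0.0342]
tcp_rot: [-0.074, 0.997, 0.0, -0.001]
force: [-0.1, -0.5, -3.4]
opening: 0.0468
grip_force: 84.4
```

Request:
{"name": "play_rows", "arguments": {"moves": [[[1,0,0,0.02,0,0,0],[1,0,0,0,0,0,0]]]}}

```text
time: 11.4
tool_pos: [0.5114, 0.0027, 0.0333]
tcp_rot: [-0.073, 0.997, -0.0, 0.0]
force: [-0.1, 0.5, -4.0]
opening: 0.047
grip_force: 84.4
```

Request:
{"name": "play_rows", "arguments": {"moves": [[[1,0,0,0.015,0,0,0],[1,0,0,0.015,0,0,0],[1,0,0,0,0,0,0]]]}}

```text
time: 11.7
tool_pos: [0.5115, 0.0027, 0.0328]
tcp_rot: [-0.073, 0.997, 0.0, 0.001]
force: [-8.6, -0.6, 22.7]
opening: 0.0472
grip_force: 87.4
```

Request:
{"name": "play_rows", "arguments": {"moves": [[[-1,0,0,-0.015,0,0,0],[-1,0,0,0,0,0,0],[-1,0,0,0,0,0,0],[-1,0,0,0,0,0,0],[-1,0,0,-0.3,0,0,0],[-1,0,0,-0.5,0,0,0],[-1,0,0,0,0,0,0],[-1,0,0,0,0,0,0]]]}}

```text
time: 12.5
tool_pos: [0.5118, 0.0026, 0.0963]
tcp_rot: [-0.073, 0.997, -0.0, 0.001]
force: [0.1, 0.4, -0.4]
opening: 0.0853
grip_force: 0.0
```

Run:
```python
from h import *
go(.4857,.2108,.1,78.1)
```

```text
now [0.5118 0.0026 0.0963] yang 98.4 open 0.0853 F 0.0 q6 -0.14 t 12.5
shift/0.08 before turn [-0.058  2.622 -0.047] after turn [ 0.856  2.479 -0.048] wz 0.451
```

Request:
{"name": "play_rows", "arguments": {"moves": [[[-1,-0.01,0.437,0,0,0,0],[-1,-0.01,0.437,0,0,0,0],[-1,-0.01,0.437,0,0,0,0],[-1,-0.01,0.437,0,0,0,0],[-1,-0.01,0.437,0,0,0,0],[-1,-0.01,0.437,0,0,0,0],[-1,0,0,0,0,0,0.15],[-1,0,0,0,0,0,0.15],[-1,0,0,0,0,0,0.15],[-1,0,0,0,0,0,0],[-1,0,0,0,0,0,0]]]}}

```text
time: 13.6
tool_pos: [0.4847, 0.2106, 0.0948]
tcp_rot: [0.101, 0.995, -0.0, -0.001]
force: [0.1, 0.0, -0.0]
opening: 0.0851
grip_force: 0.0
```

Run:
```python
from h import *
for n in("top","side"):
    im=snapshot(n); cv2.imwrite(f"pics/{n}3.png",im); 
    for c,z in(("orange",.008),("steel",.042),("brass",.012)):
        for b in blobs(n,im,c,z,120):
            if 300<b[1]<620 and abs(b[2])<400: print(n,c,*b)
go(.4857,.2108,-.001,78.1)
```

```text
top steel [367. 221.] 467.5 -321.7 79.3 50.1 -16.1
top steel [256. 208.] 513.6 3.1 78.6 51.5 7.9
top brass [323. 213.] 494.7 -200.4 80.4 52.0 -25.3
side orange [216. 304.] 582.9 313.1 83.5 55.6 4.2
side orange [314. 300.] 343.3 244.7 83.5 55.1 15.1
side orange [263. 279.] 484.3 212.3 83.6 55.5 -11.2
side steel [304. 150.] 453.7 -287.1 66.5 57.9 76.1
now [0.485  0.2106 0.0952] yang 78.3 open 0.0856 F 0.0 q6 0.61 t 13.7
shift/0.08 before turn [-0.01   0.005  1.202] after turn [-0.01   0.005  1.202] wz 0.005
```

Request:
{"name": "play_rows", "arguments": {"moves": [[[-1,-0.01,0,0.4,0,0,0],[-1,0,0,0.4,0,0,0],[-1,0,0,0.3,0,0,0],[-1,0,0,0.09,0,0,0],[-1,0,0,0,0,0,0],[1,0,0,0,0,0,0],[1,0,0,0,0,0,0],[1,0,0,0,0,0,0],[1,0,0,0,0,0,0],[1,0,0,0,0,0,0],[1,0,0,0,0,0,0],[1,0,0,0,0,0,0]]], "grip_force": 50}}

```text
time: 14.9
tool_pos: [0.4869, 0.2111, 0.0023]
tcp_rot: [0.103, 0.995, 0.001, 0.001]
force: [-2.0, -0.5, 9.6]
opening: 0.0512
grip_force: 50.2
```

Request:
{"name": "play_rows", "arguments": {"moves": [[[1,0,0,-0.2,0,0,0],[1,0,0,-0.5,0,0,0],[1,0,0,-0.4,0,0,0],[1,0,0,0,0,0,-0.15],[1,0,0,0,0,0,-0.15],[1,0,0,0,0,0,-0.15],[1,0,0,0,0,0,0]]]}}

```text
time: 15.6
tool_pos: [0.4863, 0.2108, 0.0895]
tcp_rot: [-0.074, 0.997, 0.0, 0.001]
force: [0.1, -0.2, -1.1]
opening: 0.0512
grip_force: 52.3
```

Run:
```python
from h import *
go(.5105,.0025,.06,98.2)
```

```text
now [0.4863 0.2108 0.0895] yang 98.5 open 0.0512 F 52.3 q6 0.26 t 15.6
shift/0.08 before turn [ 0.087 -2.62   0.368] after turn [ 0.072 -2.621  0.368] wz 0.007
```

Request:
{"name": "play_rows", "arguments": {"moves": [[[1,0.013,-0.437,0,0,0,0],[1,0.013,-0.437,0,0,0,0],[1,0.013,-0.437,0,0,0,0],[1,0.013,-0.437,0,0,0,0],[1,0.013,-0.437,0,0,0,0],[1,0.013,-0.437,0,0,0,0],[1,0,0,0.34,0,0,0],[1,0,0,0,0,0,0],[1,0,0,0,0,0,0]]]}}

```text
time: 16.5
tool_pos: [0.5101, 0.0024, 0.0616]
tcp_rot: [-0.072, 0.997, 0.0, -0.001]
force: [-0.4, 0.1, -0.3]
opening: 0.0512
grip_force: 52.4
```

Run:
```python
from h import *
go(.5105,.0025,.045,98.2)
```

```text
now [0.5101 0.0024 0.0616] yang 98.3 open 0.0512 F 52.4 q6 -0.14 t 16.5
shift/0.08 before turn [-0.006 -0.     0.207] after turn [-0.006 -0.     0.207] wz 0.002
```

Request:
{"name": "play_rows", "arguments": {"moves": [[[1,0,0,0.12,0,0,0],[1,0,0,0.08,0,0,0],[1,0,0,0.01,0,0,0],[1,0,0,0,0,0,0]]]}}

```text
time: 16.9
tool_pos: [0.5106, 0.0028, 0.0445]
tcp_rot: [-0.074, 0.997, 0.0, 0.0]
force: [0.6, -0.7, -0.1]
opening: 0.0509
grip_force: 52.5
```

Request:
{"name": "play_rows", "arguments": {"moves": [[[1,0,0,0.012,0,0,0],[1,0,0,0.012,0,0,0],[1,0,0,0,0,0,0]]]}}

```text
time: 17.2
tool_pos: [0.5106, 0.0028, 0.0442]
tcp_rot: [-0.074, 0.997, 0.0, 0.001]
force: [-6.0, 0.7, 20.4]
opening: 0.0515
grip_force: 56.2
```

Request:
{"name": "play_rows", "arguments": {"moves": [[[-1,0,0,-0.012,0,0,0],[-1,0,0,0,0,0,0],[-1,0,0,0,0,0,0],[-1,0,0,0,0,0,0],[-1,0,0,-0.3,0,0,0],[-1,0,0,-0.5,0,0,0],[-1,0,0,0,0,0,0],[-1,0,0,0,0,0,0]]]}}

```text
time: 18.0
tool_pos: [0.5111, 0.0023, 0.1081]
tcp_rot: [-0.073, 0.997, -0.0, 0.001]
force: [-0.8, 0.2, -0.6]
opening: 0.0848
grip_force: 0.0
```

Run:
```python
from h import *
go(.4673,-.329,.1,73.5)
```

```text
now [0.5111 0.0023 0.1081] yang 98.4 open 0.0848 F 0.0 q6 -0.14 t 18.0
shift/0.08 before turn [ 1.148 -4.016  0.101] after turn [-0.65  -4.126  0.104] wz 0.554
```

Request:
{"name": "play_rows", "arguments": {"moves": [[[-1,0.1148,-0.4,0,0,0,0],[-1,0.1148,-0.4,0,0,0,0],[-1,0.1148,-0.4,0,0,0,0],[-1,0.1148,-0.4,0,0,0,0],[-1,0.1148,-0.4,0,0,0,0],[-1,0.1148,-0.4,0,0,0,0],[-1,0.1148,-0.4,0,0,0,0],[-1,0.1148,-0.4,0,0,0,0],[-1,0.1148,-0.4,0,0,0,0],[-1,0.1148,-0.4,0,0,0,0],[-1,0,0,0,0,0,0.185],[-1,0,0,0,0,0,0.185],[-1,0,0,0,0,0,0.184],[-1,0,0,0,0,0,0],[-1,0,0,0,0,0,0]]]}}

```text
time: 19.5
tool_pos: [0.466, -0.3274, 0.1066]
tcp_rot: [0.141, 0.99, 0.0, -0.001]
force: [0.6, 0.1, -0.1]
opening: 0.0859
grip_force: 0.0
```

Run:
```python
from h import *
for n in("top","side"):
    im=snapshot(n); cv2.imwrite(f"pics/{n}4.png",im); 
    for c,z in(("orange",.05),("orange",.008),("steel",.012),("brass",.012)):
        for b in blobs(n,im,c,z,120):
            if 300<b[1]<620 and abs(b[2])<400: print(n,c,z,*b)
go(.4673,-.329,.001,73.5)
```

```text
top orange 0.05 [177. 266.] 351.1 234.2 78.2 51.1 15.3
top orange 0.05 [256. 209.] 510.9 2.3 81.8 52.0 8.0
top orange 0.008 [177. 266.] 347.0 242.9 81.2 53.0 15.3
top orange 0.008 [256. 209.] 512.8 2.2 84.9 54.0 8.0
top steel 0.012 [365. 227.] 448.5 -324.6 50.7 37.9 73.3
top brass 0.012 [323. 213.] 494.8 -200.2 80.4 51.7 -25.3
top brass 0.012 [154. 187.] 587.7 311.1 82.2 54.0 3.6
side orange 0.05 [216. 304.] 574.3 335.7 80.0 52.9 4.2
side orange 0.05 [314. 300.] 344.6 270.1 80.2 53.0 15.1
side orange 0.05 [269. 210.] 508.7 6.0 81.5 58.2 9.1
side orange 0.008 [216. 304.] 582.9 313.3 83.5 55.2 4.2
side orange 0.008 [314. 300.] 343.2 244.8 83.7 55.3 15.1
side orange 0.008 [269. 210.] 514.4 -30.7 85.0 60.8 9.1
side steel 0.012 [300. 149.] 466.5 -326.6 84.3 67.2 -15.9
side brass 0.012 [286. 174.] 492.8 -195.1 84.0 57.1 -24.2
now [ 0.4663 -0.3275  0.1071] yang 73.7 open 0.0859 F 0.0 q6 -0.33 t 19.6
shift/0.08 before turn [-0.018 -0.015  1.326] after turn [-0.018 -0.015  1.326] wz 0.004
```

Request:
{"name": "play_rows", "arguments": {"moves": [[[-1,-0.018,-0.01,0.45,0,0,0],[-1,0,0,0.45,0,0,0],[-1,0,0,0.34,0,0,0],[-1,0,0,0.07,0,0,0],[-1,0,0,0,0,0,0],[1,0,0,0,0,0,0],[1,0,0,0,0,0,0],[1,0,0,0,0,0,0],[1,0,0,0,0,0,0],[1,0,0,0,0,0,0],[1,0,0,0,0,0,0],[1,0,0,0,0,0,0]]], "grip_force": 80}}

```text
time: 20.8
tool_pos: [0.4685, -0.3297, 0.005]
tcp_rot: [0.144, 0.99, -0.001, 0.001]
force: [-2.3, 1.6, 12.5]
opening: 0.0468
grip_force: 80.1
```

Request:
{"name": "play_rows", "arguments": {"moves": [[[1,0,0,-0.2,0,0,0],[1,0,0,-0.5,0,0,0],[1,0,0,-0.6,0,0,0],[1,0,0,0,0,0,-0.185],[1,0,0,0,0,0,-0.185],[1,0,0,0,0,0,-0.184],[1,0,0,0,0,0,0]]]}}

```text
time: 21.5
tool_pos: [0.4677, -0.329, 0.1075]
tcp_rot: [-0.075, 0.997, -0.0, 0.0]
force: [-0.1, -0.7, -2.0]
opening: 0.0467
grip_force: 83.1
```

Run:
```python
from h import *
go(.5105,.0025,.08,98.2)
```

```text
now [ 0.4677 -0.329   0.1075] yang 98.5 open 0.0467 F 83.1 q6 -0.76 t 21.5
shift/0.08 before turn [-1.145  4.018  0.342] after turn [-1.121  4.025  0.342] wz 0.008
```

Request:
{"name": "play_rows", "arguments": {"moves": [[[1,-0.114,0.402,0,0,0,0],[1,-0.114,0.402,0,0,0,0],[1,-0.114,0.402,0,0,0,0],[1,-0.114,0.402,0,0,0,0],[1,-0.114,0.402,0,0,0,0],[1,-0.114,0.402,0,0,0,0],[1,-0.114,0.402,0,0,0,0],[1,-0.114,0.402,0,0,0,0],[1,-0.114,0.402,0,0,0,0],[1,-0.114,0.402,0,0,0,0],[1,0,0,0.3,0,0,0],[1,0,0,0,0,0,0],[1,0,0,0,0,0,0]]]}}

```text
time: 22.8
tool_pos: [0.5102, 0.0024, 0.0829]
tcp_rot: [-0.072, 0.997, -0.0, -0.001]
force: [-0.5, 0.0, -1.9]
opening: 0.0465
grip_force: 83.2
```

Run:
```python
from h import *
im=snapshot("side"); cv2.imwrite("pics/e.png",cv2.resize(im[140:260,180:340],None,fx=4,fy=4))
go(.5105,.0025,.056,98.2)
```

```text
now [0.5108 0.0021 0.0834] yang 98.3 open 0.0468 F 83.2 q6 -0.14 t 22.9
shift/0.08 before turn [0.003 0.005 0.342] after turn [0.003 0.005 0.342] wz 0.002
```

View pics/e.png

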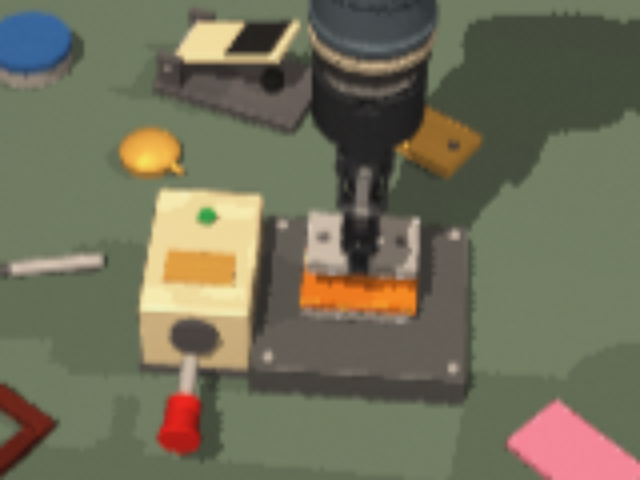

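The bar hangs level above the sheet and first bar, at about (360,245) in the crop, and lines up with them. I'll lower it.

Request:
{"name": "play_rows", "arguments": {"moves": [[[1,0,0,0.2,0,0,0],[1,0,0,0.1,0,0,0],[1,0,0,0.03,0,0,0],[1,0,0,0.012,0,0,0],[1,0,0,0,0,0,0]]]}}

```text
time: 23.35
tool_pos: [0.511, 0.0023, 0.0558]
tcp_rot: [-0.073, 0.997, -0.0, 0.0]
force: [-0.3, 0.2, -1.5]
opening: 0.0469
grip_force: 83.2
```

Request:
{"name": "play_rows", "arguments": {"moves": [[[1,0,0,0.012,0,0,0],[1,0,0,0.012,0,0,0],[1,0,0,0,0,0,0]]]}}

```text
time: 23.65
tool_pos: [0.5112, 0.0025, 0.055]
tcp_rot: [-0.073, 0.997, -0.0, 0.001]
force: [-3.9, -0.7, 12.8]
opening: 0.0467
grip_force: 85.1
```

Request:
{"name": "play_rows", "arguments": {"moves": [[[-1,0,0,0,0,0,0],[-1,0,0,0,0,0,0],[-1,0,0,0,0,0,0],[-1,0,0,0,0,0,0],[-1,0,0,-0.3,0,0,0],[-1,0,0,-0.4,0,0,0],[-1,0,0,0,0,0,0],[-1,0,0,0,0,0,0]]]}}

```text
time: 24.45
tool_pos: [0.5113, 0.0026, 0.1099]
tcp_rot: [-0.073, 0.997, -0.0, 0.001]
force: [1.5, 1.0, -0.7]
opening: 0.0854
grip_force: 0.0
```

Run:
```python
from h import *
go(.3452,.2440,.1,105.2)
```

```text
now [0.5113 0.0026 0.1099] yang 98.4 open 0.0854 F 0.0 q6 -0.14 t 24.4
shift/0.08 before turn [1.612 3.289 0.121] after turn [1.212 3.457 0.121] wz -0.151
```

Request:
{"name": "play_rows", "arguments": {"moves": [[[-1,0.202,0.411,0,0,0,0],[-1,0.202,0.411,0,0,0,0],[-1,0.202,0.411,0,0,0,0],[-1,0.202,0.411,0,0,0,0],[-1,0.202,0.411,0,0,0,0],[-1,0.202,0.411,0,0,0,0],[-1,0.202,0.411,0,0,0,0],[-1,0.202,0.411,0,0,0,0],[-1,0,0,0,0,0,-0.151],[-1,0,0,0.4,0,0,0],[-1,0,0,0,0,0,0],[-1,0,0,0,0,0,0]]]}}

```text
time: 25.65
tool_pos: [0.3435, 0.2431, 0.0768]
tcp_rot: [-0.132, 0.991, -0.001, -0.001]
force: [-0.1, -0.1, -0.3]
opening: 0.0857
grip_force: 0.0
```

Run:
```python
from h import *
for n in("top","side"):
    im=snapshot(n); cv2.imwrite(f"pics/{n}5.png",im); 
    for c,z in(("orange",.05),("orange",.008),("steel",.062),("brass",.012)):
        for b in blobs(n,im,c,z,120):
            if 300<b[1]<620 and abs(b[2])<400: print(n,c,z,*b)
go(.3452,.2440,-.001,105.2)
```

```text
top orange 0.05 [176. 258.] 369.0 239.0 50.1 42.0 -77.5
top orange 0.008 [176. 258.] 365.6 247.9 52.0 43.6 -77.5
top steel 0.062 [256. 208.] 512.9 1.1 78.2 48.2 8.4
top brass 0.012 [334. 216.] 485.7 -233.8 80.4 51.8 -25.2
top brass 0.012 [149. 189.] 585.6 321.3 85.3 33.5 4.5
side orange 0.05 [216. 304.] 574.3 335.6 80.0 53.3 4.2
side orange 0.05 [313. 301.] 345.1 270.1 79.6 52.9 16.0
side orange 0.008 [216. 304.] 582.9 313.1 83.5 55.6 4.2
side orange 0.008 [313. 301.] 343.7 244.8 83.1 55.2 16.0
side steel 0.062 [269. 206.] 508.5 3.7 77.4 57.6 8.4
side brass 0.012 [290. 167.] 482.5 -229.0 82.8 57.4 -23.8
now [0.3447 0.2437 0.0779] yang 105.2 open 0.0852 F 0.0 q6 0.35 t 25.8
shift/0.08 before turn [-0.007  0.001  0.987] after turn [-0.007  0.001  0.987] wz -0.001
```

Request:
{"name": "play_rows", "arguments": {"moves": [[[-1,0,0,0.45,0,0,0],[-1,0,0,0.4,0,0,0],[-1,0,0,0.12,0,0,0],[-1,0,0,0,0,0,0],[1,0,0,0,0,0,0],[1,0,0,0,0,0,0],[1,0,0,0,0,0,0],[1,0,0,0,0,0,0],[1,0,0,0,0,0,0],[1,0,0,0,0,0,0],[1,0,0,0,0,0,0]]], "grip_force": 50}}

```text
time: 26.85
tool_pos: [0.3454, 0.2445, 0.0016]
tcp_rot: [-0.132, 0.991, 0.001, 0.001]
force: [-1.7, -2.2, 14.0]
opening: 0.0517
grip_force: 49.5
```

Request:
{"name": "play_rows", "arguments": {"moves": [[[1,0,0,-0.2,0,0,0],[1,0,0,-0.5,0,0,0],[1,0,0,-0.6,0,0,0],[1,0,0,0,0,0,0.151],[1,0,0,0,0,0,0],[1,0,0,0,0,0,0]]]}}

```text
time: 27.45
tool_pos: [0.3442, 0.2437, 0.104]
tcp_rot: [-0.075, 0.997, 0.0, 0.0]
force: [-0.3, 0.6, -0.5]
opening: 0.0514
grip_force: 52.4
```

Run:
```python
from h import *
go(.5105,.0025,.1,98.3)
```

```text
now [0.3442 0.2437 0.104 ] yang 98.6 open 0.0514 F 52.4 q6 0.47 t 27.4
shift/0.08 before turn [-1.606 -3.292  0.05 ] after turn [-1.622 -3.284  0.05 ] wz 0.006
```

Request:
{"name": "play_rows", "arguments": {"moves": [[[1,-0.2015,-0.411,0,0,0,0],[1,-0.2015,-0.411,0,0,0,0],[1,-0.2015,-0.411,0,0,0,0],[1,-0.2015,-0.411,0,0,0,0],[1,-0.2015,-0.411,0,0,0,0],[1,-0.2015,-0.411,0,0,0,0],[1,-0.2015,-0.411,0,0,0,0],[1,-0.2015,-0.411,0,0,0,0],[1,0,0,0,0,0,0],[1,0,0,0.3,0,0,0],[1,0,0,0,0,0,0]]]}}

```text
time: 28.55
tool_pos: [0.5078, 0.0025, 0.0769]
tcp_rot: [-0.074, 0.997, 0.0, -0.003]
force: [-0.7, 0.1, -1.1]
opening: 0.0515
grip_force: 52.5
```

Run:
```python
from h import *
go(.5108,.0025,.065,98.3)
```

```text
now [0.5078 0.0025 0.0769] yang 98.5 open 0.0515 F 52.5 q6 -0.14 t 28.6
shift/0.08 before turn [-0.038 -0.005  0.148] after turn [-0.038 -0.005  0.148] wz 0.004
```

Request:
{"name": "play_rows", "arguments": {"moves": [[[1,-0.01,0,0.07,0,0,0],[1,0,0,0.05,0,0,0],[1,0,0,0,0,0,0],[1,0,0,0,0,0,0]]]}}

```text
time: 28.95
tool_pos: [0.5113, 0.0029, 0.0706]
tcp_rot: [-0.074, 0.997, -0.0, 0.0]
force: [-0.3, 0.6, -1.1]
opening: 0.0512
grip_force: 52.5
```

Request:
{"name": "play_rows", "arguments": {"moves": [[[1,0,0,0.05,0,0,0],[1,0,0,0.02,0,0,0],[1,0,0,0.012,0,0,0],[1,0,0,0,0,0,0]]]}}

```text
time: 29.35
tool_pos: [0.5112, 0.0027, 0.0638]
tcp_rot: [-0.073, 0.997, -0.0, -0.0]
force: [-0.8, 0.4, 2.1]
opening: 0.0513
grip_force: 52.8
```

Slight contact, so I'll release and go to the cover.

Request:
{"name": "play_rows", "arguments": {"moves": [[[-1,0,0,0,0,0,0],[-1,0,0,0,0,0,0],[-1,0,0,0,0,0,0],[-1,0,0,0,0,0,0],[-1,0,0,-0.3,0,0,0],[-1,0,0,-0.3,0,0,0],[-1,0,0,0,0,0,0],[-1,0,0,0,0,0,0]]]}}

```text
time: 30.15
tool_pos: [0.5115, 0.0026, 0.1119]
tcp_rot: [-0.073, 0.997, -0.0, 0.001]
force: [-0.6, -0.6, -0.1]
opening: 0.0855
grip_force: 0.0
```

Run:
```python
from h import *
go(.4841,-.2314,.1,65.2)
```

```text
now [0.5115 0.0026 0.1119] yang 98.4 open 0.0855 F 0.0 q6 -0.14 t 30.1
shift/0.08 before turn [ 0.767 -2.844  0.149] after turn [-0.915 -2.799  0.15 ] wz 0.738
```

Request:
{"name": "play_rows", "arguments": {"moves": [[[-1,0.11,-0.4063,0,0,0,0],[-1,0.11,-0.4063,0,0,0,0],[-1,0.11,-0.4063,0,0,0,0],[-1,0.11,-0.4063,0,0,0,0],[-1,0.11,-0.4063,0,0,0,0],[-1,0.11,-0.4063,0,0,0,0],[-1,0.11,-0.4063,0,0,0,0],[-1,0,0,0,0,0,0.1845],[-1,0,0,0,0,0,0.1845],[-1,0,0,0,0,0,0.1845],[-1,0,0,0,0,0,0.1845],[-1,0,0,0,0,0,0],[-1,0,0,0,0,0,0]]]}}

```text
time: 31.45
tool_pos: [0.4832, -0.2312, 0.1109]
tcp_rot: [0.213, 0.977, 0.0, -0.001]
force: [0.3, -0.7, 0.2]
opening: 0.0852
grip_force: 0.0
```

Run:
```python
from h import *
for n in("top","side"):
    im=snapshot(n); cv2.imwrite(f"pics/{n}6.png",im); 
    for c,z in(("orange",.07),("orange",.008),("brass",.012)):
        for b in blobs(n,im,c,z,120):
            if 300<b[1]<620 and abs(b[2])<400: print(n,c,z,*b)
go(.4841,-.2314,.001,65.2)
```

```text
top orange 0.07 [256. 208.] 511.7 2.2 82.3 52.2 8.4
top orange 0.008 [256. 208.] 514.6 2.1 87.0 55.2 8.4
top brass 0.012 [331. 222.] 468.6 -225.8 51.8 42.8 64.6
top brass 0.012 [154. 187.] 586.4 311.0 85.0 54.1 3.3
side orange 0.07 [216. 304.] 570.2 346.4 78.3 51.8 4.2
side orange 0.07 [269. 207.] 507.4 13.8 82.7 74.9 7.8
side orange 0.008 [216. 304.] 582.9 313.3 83.5 55.2 4.2
side orange 0.008 [269. 207.] 516.0 -41.1 88.1 79.8 7.8
side brass 0.012 [291. 167.] 482.4 -229.0 83.0 57.4 -23.8
now [ 0.4834 -0.2313  0.1113] yang 65.4 open 0.0852 F 0.0 q6 -0.02 t 31.6
shift/0.08 before turn [-0.009  0.003  1.379] after turn [-0.009  0.003  1.379] wz 0.005
```

Request:
{"name": "play_rows", "arguments": {"moves": [[[-1,-0.009,0,0.45,0,0,0],[-1,0,0,0.45,0,0,0],[-1,0,0,0.38,0,0,0],[-1,0,0,0.08,0,0,0],[-1,0,0,0,0,0,0],[1,0,0,0,0,0,0],[1,0,0,0,0,0,0],[1,0,0,0,0,0,0],[1,0,0,0,0,0,0],[1,0,0,0,0,0,0],[1,0,0,0,0,0,0],[1,0,0,0,0,0,0]]], "grip_force": 80}}

```text
time: 32.75
tool_pos: [0.4853, -0.2324, 0.0051]
tcp_rot: [0.215, 0.977, -0.001, 0.002]
force: [-2.1, 1.2, 12.7]
opening: 0.0471
grip_force: 79.9
```

Request:
{"name": "play_rows", "arguments": {"moves": [[[1,0,0,-0.2,0,0,0],[1,0,0,-0.5,0,0,0],[1,0,0,-0.6,0,0,0],[1,0,0,-0.2,0,0,-0.1845],[1,0,0,0,0,0,-0.1845],[1,0,0,0,0,0,-0.1845],[1,0,0,0,0,0,-0.1845],[1,0,0,0,0,0,0],[1,0,0,0,0,0,0]]]}}

```text
time: 33.65
tool_pos: [0.4843, -0.2318, 0.1233]
tcp_rot: [-0.071, 0.997, -0.0, 0.0]
force: [0.4, -0.3, -2.6]
opening: 0.0467
grip_force: 83.1
```

Run:
```python
from h import *
go(.5111,.0025,.1,98.4)
```

```text
now [ 0.4843 -0.2318  0.1233] yang 98.2 open 0.0467 F 83.1 q6 -0.59 t 33.6
shift/0.08 before turn [-0.748  2.851  0.291] after turn [-0.759  2.848  0.291] wz -0.005
```

Request:
{"name": "play_rows", "arguments": {"moves": [[[1,-0.108,0.407,0,0,0,0],[1,-0.108,0.407,0,0,0,0],[1,-0.108,0.407,0,0,0,0],[1,-0.108,0.407,0,0,0,0],[1,-0.108,0.407,0,0,0,0],[1,-0.108,0.407,0,0,0,0],[1,-0.108,0.407,0,0,0,0],[1,0,0,0.3,0,0,-0.005],[1,0,0,0,0,0,0],[1,0,0,0,0,0,0],[1,0,0,0,0,0,0]]]}}

```text
time: 34.75
tool_pos: [0.5111, 0.002, 0.0997]
tcp_rot: [-0.074, 0.997, -0.0, 0.0]
force: [1.0, -0.8, -1.6]
opening: 0.0468
grip_force: 83.2
```

Run:
```python
from h import *
go(.5111,.0025,.076,98.4)
```

```text
now [0.5111 0.002  0.0997] yang 98.5 open 0.0468 F 83.2 q6 -0.14 t 34.8
shift/0.08 before turn [-0.001  0.007  0.296] after turn [-0.001  0.007  0.296] wz 0.003
```

Request:
{"name": "play_rows", "arguments": {"moves": [[[1,0,0,0.18,0,0,0],[1,0,0,0.08,0,0,0],[1,0,0,0.035,0,0,0],[1,0,0,0.01,0,0,0],[1,0,0,0,0,0,0]]]}}

```text
time: 35.25
tool_pos: [0.5106, 0.0021, 0.0753]
tcp_rot: [-0.075, 0.997, -0.0, -0.0]
force: [-3.1, -1.7, 3.6]
opening: 0.047
grip_force: 83.9
```

Contact; release and rise, then look.

Request:
{"name": "play_rows", "arguments": {"moves": [[[-1,0,0,0,0,0,0],[-1,0,0,0,0,0,0],[-1,0,0,0,0,0,0],[-1,0,0,0,0,0,0],[-1,0,0,-0.3,0,0,0],[-1,0,0,-0.4,0,0,0],[-1,0,0,-0.2,0,0,0],[-1,0,0,0,0,0,0]]]}}

```text
time: 36.05
tool_pos: [0.5123, 0.0026, 0.1488]
tcp_rot: [-0.075, 0.997, -0.0, 0.002]
force: [1.1, 0.9, -0.8]
opening: 0.0853
grip_force: 0.0
```

Run:
```python
from h import *
go(.6036,.1526,.15,8.4)
```

```text
now [0.5123 0.0026 0.1488] yang 98.6 open 0.0853 F 0.0 q6 -0.15 t 36.0
shift/0.08 before turn [-1.41   1.682 -0.011] after turn [-1.688 -1.403 -0.007] wz -1.995
```

Request:
{"name": "play_rows", "arguments": {"moves": [[[-1,-0.282,0.3364,0,0,0,0],[-1,-0.282,0.3364,0,0,0,0],[-1,-0.282,0.3364,0,0,0,0],[-1,-0.282,0.3364,0,0,0,0],[-1,-0.282,0.3364,0,0,0,0],[-1,0,0,0,0,0,0.1822],[-1,0,0,0,0,0,0.1822],[-1,0,0,0,0,0,0.1822],[-1,0,0,0,0,0,0.1822],[-1,0,0,0,0,0,0.1822],[-1,0,0,0,0,0,0.1822],[-1,0,0,0,0,0,0.1822],[-1,0,0,0,0,0,0.1822],[-1,0,0,0,0,0,0.1822],[-1,0,0,0,0,0,0.1822],[-1,0,0,0,0,0,0.1822],[-1,0,0,0,0,0,0],[-1,0,0,0,0,0,0]]]}}

```text
time: 37.85
tool_pos: [0.6018, 0.1525, 0.1457]
tcp_rot: [0.651, 0.759, -0.0, -0.0]
force: [0.4, -0.3, 0.3]
opening: 0.0852
grip_force: 0.0
```

Run:
```python
from h import *
for n in("top","side"):
    im=snapshot(n); cv2.imwrite(f"pics/{n}7.png",im); 
    for c,z in(("brass",.082),("orange",.07)):
        for b in blobs(n,im,c,z,120):
            if 400<b[1]<600 and abs(b[2])<90: print(n,c,z,*b)
    for b in blobs(n,im,"red",.045,40):print(b)
cv2.imwrite("pics/f.png",cv2.resize(im[140:260,180:340],None,fx=4,fy=4))
go(.6036,.1526,.026,8.4)
```

```text
top brass 0.082 [256. 208.] 511.0 3.3 82.1 53.1 9.1
side brass 0.082 [270. 203.] 508.0 12.2 78.4 66.8 9.3
(array([225., 246.]), 602.6, 157.0, 44.4, 24.4, -75.2)
now [0.6019 0.1525 0.146 ] yang 8.6 open 0.0857 F 0.0 q6 1.67 t 38.0
shift/0.08 before turn [-0.002  0.022  1.5  ] after turn [-0.002  0.022  1.5  ] wz 0.005
```

View pics/f.png

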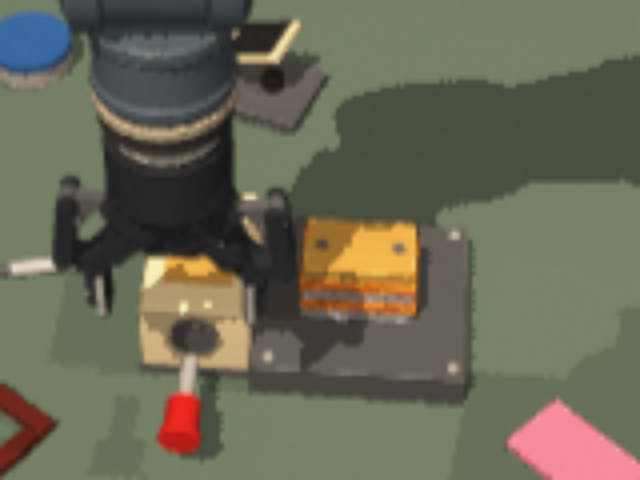

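The stack stands complete and square at about (360,265) in the crop. The knob is still out at (180,420). I'll now push it home.

Request:
{"name": "play_rows", "arguments": {"moves": [[[-1,0,0.015,0.45,0,0,0],[-1,0,0,0.45,0,0,0],[-1,0,0,0.4,0,0,0],[-1,0,0,0.2,0,0,0],[-1,0,0,0,0,0,0],[1,0,0,0,0,0,0],[1,0,0,0,0,0,0],[1,0,0,0,0,0,0],[1,0,0,0,0,0,0],[1,0,0,0,0,0,0],[1,0,0,0,0,0,0],[1,0,0,0,0,0,0],[1,0,0,0,0,0,0]]], "grip_force": 40}}

```text
time: 39.25
tool_pos: [0.6036, 0.1528, 0.0275]
tcp_rot: [0.653, 0.757, 0.0, 0.0]
force: [-2.2, -0.6, 4.9]
opening: 0.0223
grip_force: 38.9
```

Request:
{"name": "play_rows", "arguments": {"moves": [[[1,-0.08,0,0,0,0,0],[1,-0.08,0,0,0,0,0],[1,-0.08,0,0,0,0,0],[1,-0.08,0,0,0,0,0],[1,-0.08,0,0,0,0,0],[1,-0.04,0,0,0,0,0],[1,0,0,0,0,0,0],[1,0,0,0,0,0,0]]]}}

```text
time: 40.05
tool_pos: [0.6087, 0.1182, 0.0275]
tcp_rot: [0.653, 0.757, 0.001, 0.0]
force: [-2.3, 0.8, 5.8]
opening: 0.0226
grip_force: 38.9
```

Request:
{"name": "play_rows", "arguments": {"moves": [[[1,-0.015,0,0,0,0,0],[1,-0.015,0,0,0,0,0],[1,0,0,0,0,0,0]]]}}

```text
time: 40.35
tool_pos: [0.6087, 0.1181, 0.0275]
tcp_rot: [0.652, 0.758, 0.002, -0.001]
force: [-2.5, 11.9, 4.7]
opening: 0.0228
grip_force: 38.9
```

Request:
{"name": "play_rows", "arguments": {"moves": [[[-1,0.015,0,0,0,0,0],[-1,0,0,0,0,0,0],[-1,0,0,0,0,0,0],[-1,0,0,0,0,0,0],[-1,0,0,0,0,0,0],[-1,0,0,-0.5,0,0,0],[-1,0,0,-0.5,0,0,0],[-1,0,0,-0.6,0,0,0],[-1,0,0,0,0,0,0],[-1,0,0,0,0,0,0]]]}}

```text
time: 41.35
tool_pos: [0.6094, 0.1167, 0.1558]
tcp_rot: [0.653, 0.757, 0.001, 0.001]
force: [-0.1, -0.2, -1.1]
opening: 0.0854
grip_force: 0.0
```

Run:
```python
from h import *
for n in("top","side"):
    im=snapshot(n)
    for b in blobs(n,im,"red",.045,40):print(n,b)
go(.6412,-.228,.12,8.4)
```

```text
side (array([226., 236.]), 607.4, 122.6, 45.7, 27.7, -76.9)
now [0.6079 0.1165 0.1534] yang 8.4 open 0.0855 F 0.0 q6 1.61 t 41.5
shift/0.08 before turn [-4.321 -0.221  0.419] after turn [-4.321 -0.217  0.419] wz 0.001
```

Request:
{"name": "play_rows", "arguments": {"moves": [[[1,-0.48,-0.0245,0,0,0,0],[1,-0.48,-0.0245,0,0,0,0],[1,-0.48,-0.0245,0,0,0,0],[1,-0.48,-0.0245,0,0,0,0],[1,-0.48,-0.0245,0,0,0,0],[1,-0.48,-0.0245,0,0,0,0],[1,-0.48,-0.0245,0,0,0,0],[1,-0.48,-0.0245,0,0,0,0],[1,-0.48,-0.0245,0,0,0,0],[1,0,0,0.42,0,0,0],[1,0,0,0,0,0,0],[1,0,0,0,0,0,0]]]}}

```text
time: 42.65
tool_pos: [0.6406, -0.227, 0.1193]
tcp_rot: [0.653, 0.757, -0.001, -0.002]
force: [0.6, 0.3, 0.9]
opening: -0.0002
grip_force: 0.0
```

Run:
```python
from h import *
im=snapshot("side"); t=snapshot("top"); cv2.imwrite("pics/g.png",np.hstack([cv2.resize(im[90:210,190:310],None,fx=3.3,fy=3.3),cv2.resize(t[110:230,270:390],None,fx=3.3,fy=3.3)]))
go(.6412,-.228,.065,8.4)
```

```text
now [ 0.6421 -0.2269  0.1215] yang 8.5 open -0.0003 F 0.0 q6 1.08 t 42.8
shift/0.08 before turn [-0.012 -0.013  0.707] after turn [-0.012 -0.013  0.707] wz 0.002
```

View pics/g.png

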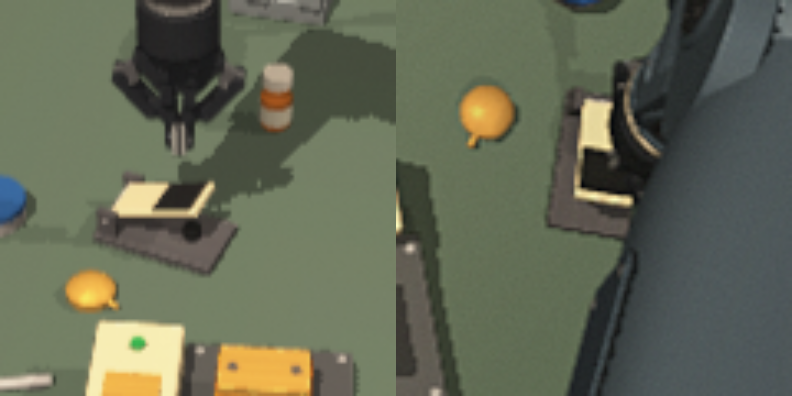

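The shut fingers hang above the black pad (tip near (178,150), pad near (185,195) in the side crop). I'll press down.

Request:
{"name": "play_rows", "arguments": {"moves": [[[1,0,0,0.4,0,0,0],[1,0,0,0.3,0,0,0],[1,0,0,0.1,0,0,0],[1,0,0,0.1,0,0,0],[1,0,0,0.07,0,0,0],[1,0,0,0,0,0,0]]]}}

```text
time: 43.35
tool_pos: [0.6425, -0.2274, 0.0447]
tcp_rot: [0.653, 0.758, 0.0, 0.001]
force: [-2.3, 1.4, 6.2]
opening: -0.0
grip_force: 2.9
```

Request:
{"name": "play_rows", "arguments": {"moves": [[[1,0,0,0.05,0,0,0],[1,0,0,0.03,0,0,0],[1,0,0,0,0,0,0]]]}}

```text
time: 43.65
tool_pos: [0.6426, -0.2276, 0.039]
tcp_rot: [0.653, 0.757, 0.0, 0.001]
force: [-3.1, 1.7, 7.6]
opening: 0.0003
grip_force: 3.5
```

Request:
{"name": "play_rows", "arguments": {"moves": [[[1,0,0,0.015,0,0,0],[1,0,0,0.015,0,0,0],[1,0,0,0,0,0,0]]]}}

```text
time: 43.95
tool_pos: [0.6426, -0.2276, 0.0384]
tcp_rot: [0.653, 0.757, 0.001, 0.001]
force: [-8.0, 2.8, 17.9]
opening: -0.0003
grip_force: 9.0
```

At the stop: the force jumps while the height holds. I'll let it come back up and clear away.

Request:
{"name": "play_rows", "arguments": {"moves": [[[1,0,0,0,0,0,0],[1,0,0,-0.15,0,0,0],[1,0,0,-0.2,0,0,0],[1,0,0,-0.4,0,0,0],[1,0,0,-0.5,0,0,0],[1,0,0,-0.5,0,0,0],[1,-0.3,-0.4,0,0,0,0],[1,-0.3,-0.4,0,0,0,0],[1,-0.3,-0.4,0,0,0,0],[1,-0.3,-0.4,0,0,0,0],[1,-0.3,-0.4,0,0,0,0],[1,0,0,0,0,0,0],[1,0,0,0,0,0,0]]]}}

```text
time: 45.25
tool_pos: [0.5013, -0.3707, 0.176]
tcp_rot: [0.654, 0.757, 0.0, 0.001]
force: [-1.1, 0.5, 0.2]
opening: 0.0001
grip_force: 0.0
```

Run:
```python
from h import *
im=snapshot("side"); t=snapshot("top"); cv2.imwrite("pics/i.png",np.hstack([im[80:380,120:430],t[80:380,80:390]]))
for n,a in(("top",t),("side",im)):
    for b in blobs(n,a,"brass",.082)+blobs(n,a,"red",.045,50):
        if 400<b[1]<650 and abs(b[2])<150: print(n,*b)
s=sense();print(s["tool_pos"],s["force"],s["time"])
```

```text
top [256. 208.] 511.5 2.0 83.0 51.4 8.6
top [214. 176.] 611.7 123.1 30.7 21.1 -85.2
side [270. 204.] 508.3 11.7 79.4 67.7 8.6
side [226. 236.] 609.0 123.1 46.1 24.9 -75.3
[ 0.50215808 -0.36959334  0.1754151 ] [0.13812485 1.2773083  0.5277783 ] 45.35
```

View pics/i.png

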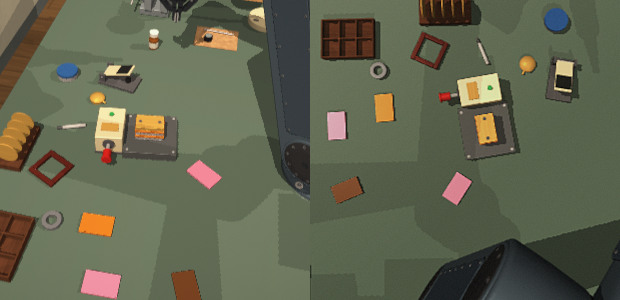

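The stack stands square on the bed (side half near (150,128)). The knob is home and reads the same as at the start, and the pedal is back up. The spare sheet is well clear and the other things on the counter look undisturbed.

```bash
python3 -c "
from station import *
print(hand_in())"
```

```text
the job is handed in; nothing more can be done
None
```

The job is done and handed in: two steel bars and the brass cover are stacked square on the bed with one orange sheet between each, the knob is fully home, and the pedal was then pressed to its stop and came back up.

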